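# Fetch the hemmed-in wear block into the drilling jig

## Task

The cream-white nylon wear block on the green tray has to go into the drilling jig, but the steel tube and the hexagon bolt on either side hem it in. Set those two aside on the blue mat first, lying flat, then lay the block flat on the jig's plate between its four corner stops, lengthwise with the nest, and only after that put the tube and the bolt back, each in the same marked bay it came from and lying along the bay. Do not disturb the small nut on the mat.

Things in the scene. Friction and masses are not known exactly. Their poses are not given: they have to be found in the camera images.
- block_mid (a point): Cream-white nylon wear block, a plain rectangular bar 78 x 32 x 38 mm (x, y, z), 90 g, lying in the middle bay of the tray. The point is its centre, 19 mm above its underside; its x axis runs along its length. Take it across its 32 mm width; at the start its neighbours leave about 10 mm on both of these sides.
- tube_mid (a point): Off-cut of square steel tube, rusty brown, 75 x 32 x 32 mm (x, y, z), about 220 g, lying in one end bay of the tray. The point is its centre, 16 mm above its underside; its x axis runs along its length (along the tray's y axis at the start).
- bolt_mid (a point): Hexagon bolt, brown steel, about 220 g, lying in the other end bay of the tray: 74 mm long along its y axis, shank 20 mm thick, from y = -37 to +24 mm, head 35 mm wide and 31 mm high from y = +24 to +37 mm. The point is half-way along its length on the shank's axis, 13 mm above the surface that it lies on; its y axis runs along the tray's y axis at the start. The shank can be gripped at this point, across its x axis.
- tray: Fixed green steel tray, a flat plate 84 (x) x 220 (y) x 4 mm with a 12 mm high lip at each y end only. Origin at the centre of its underside, parts lie 4 mm above it. Three bays are outlined in yellow: the block's in the middle, and at y = +64 and -64 mm the bays of the tube and the bolt (82 x 43 mm, lengthwise along y); which of the two is in which differs from start to start.
- mat: Fixed flat blue mat, 88 (x) x 200 (y) x 4 mm: the side area. Origin at the centre of its underside. A small nut lies near its +y end; the rest, about from y = -95 to +60 mm, is free.
- jig: Fixed drilling jig: grey plate 88 (x) x 160 (y) x 10 mm, origin at the centre of its underside. On it four dark L-shaped corner stops, rising 12 mm above the plate, bound a nest 94 mm long (y) and 48 mm wide (x) about the origin; its long sides are open for 66 mm in the middle. The plate's upper side, on which the block must lie, is 10 mm above the origin. An opened toggle clamp with a red handle, fixed, stands at y = +60 to +94 mm, 47 mm high over the bench.
- nut_mid (a point): Bright hexagon nut, 32 x 36 x 16 mm, lying flat near the mat's +y end; the point is its centre, 8 mm above its underside. It must stay where it is.

How it is judged:
On the way, in this order (a step that is already met when the one before it is completed fails the run):
1. the tube and the bolt both lie on the blue mat, while the block still lies in its bay (x of tube_mid in the frame of mat between -0.044 and 0.044 m and y of tube_mid in the frame of mat between -0.1 and 0.1 m and z of tube_mid in the frame of mat between 0.014 and 0.026 m and linear speed of each of tube, bolt below 0.03 m/s and angular speed of each of tube, bolt below 0.3 rad/s and x of bolt_mid in the frame of mat between -0.044 and 0.044 m and y of bolt_mid in the frame of mat between -0.1 and 0.1 m and z of bolt_mid in the frame of mat between 0.011 and 0.023 m and distance of block_mid from where it was at the start of the episode below 0.02 m), for 0.2 s.
2. the block lies on the jig's plate between the corner stops, while the tube and the bolt are still on the mat (x of block_mid in the frame of jig between -0.011 and 0.011 m and y of block_mid in the frame of jig between -0.011 and 0.011 m and z of block_mid in the frame of jig between 0.025 and 0.033 m and angle between the x axis of block_mid and the y axis of jig, either way round below 0.25 rad and angle between block_mid's own z axis and vertical below 0.08 rad and linear speed of each of block, tube, bolt below 0.03 m/s and angular speed of each of block, tube, bolt below 0.3 rad/s and x of tube_mid in the frame of mat between -0.044 and 0.044 m and y of tube_mid in the frame of mat between -0.1 and 0.1 m and z of tube_mid in the frame of mat between 0.014 and 0.026 m and x of bolt_mid in the frame of mat between -0.044 and 0.044 m and y of bolt_mid in the frame of mat between -0.1 and 0.1 m and z of bolt_mid in the frame of mat between 0.011 and 0.023 m and contact force between the fingers and block below 0.5 N), for 0.2 s.
At the end, for the whole second after the job is handed in: Block flat on the jig plate between the corner stops (centre within 11 mm in x and y, lengthwise within 0.25 rad); tube and bolt at rest within 15 mm of where each started and along their bays within 0.25 rad; nut within 20 mm of its place (x of block_mid in the frame of jig between -0.011 and 0.011 m and y of block_mid in the frame of jig between -0.011 and 0.011 m and z of block_mid in the frame of jig between 0.025 and 0.033 m and angle between the x axis of block_mid and the y axis of jig, either way round below 0.25 rad and angle between block_mid's own z axis and vertical below 0.08 rad and linear speed of each of block, tube, bolt below 0.03 m/s and angular speed of each of block, tube, bolt below 0.3 rad/s and distance of each of tube_mid, bolt_mid from where it was at the start of the episode below 0.015 m and angle between the x axis of tube_mid and the y axis of tray, either way round below 0.25 rad and angle between the y axis of bolt_mid and the y axis of tray, either way round below 0.25 rad and distance of nut_mid from where it was at the start of the episode below 0.02 m); the robot touches nothing.
It fails at once if the nut on the mat is pushed 20 mm or more from its place (distance of nut_mid from where it was at the start of the episode above 0.02 m).
It also fails if it takes over 128 s, if anything falls off the work surface, if the arm or the gripper's body presses on something with over 40 N, if the wrist force passes 120 N, or if a joint passes its speed limit or range.

## Robot

A 6-joint arm with a two-finger parallel gripper is mounted at the origin on a cart in front of the work surface, level with it; the furniture and walls round the work are solid. World frame = base frame: x ahead of the robot, y to its left, z up, the work surface at z = 0. Lengths are in m, angles in rad, forces in N, time in s.
With the tool pointing down it reaches from about 0.35 to 0.875 m from the base axis. Payload 15.5 kg.
Tool frame: the origin (TCP) lies midway between the tips of the shut fingers; the grasp point (between the pads) lies 19 mm behind it; z points along the fingers, y is the line along which they close (so a half turn about z gives the same grasp; the last joint's range is limited). The gripper opens to 85 mm and grips with 20 to 120 N. Pads are 22 mm wide; open, the fingers measure 114 mm over their backs; the gripper's body (76 mm by 85 mm) begins 54 mm behind the grasp point. The pads swing forward as they close: fully open they stand 13 mm farther back than shut.
Start: joints at [-1.431, 0.494, 1.345, -0, 1.302, -0.096], TCP at [0.145, -0.608, 0.231] pointing down, gripper open.
Joint ranges: [-2.91, 2.91], [-0.82, 2.16], [0.22, 2.67], [-1.22, 4.37], [0.12, 2.79], [-3.08, 3.08]. Speed limits (rad/s): [1.89, 1.89, 2.57, 3.01, 3.01, 3.01].

## Interface

Orientations are given as a unit quaternion [w, x, y, z].
In Python, from station import status, grab_frame, arm gives the robot as it stands.
- The arm moves only by the shell command python3 -m creep 'ROWS' [OPENING]. ROWS is text: rows parted by semicolons, each of 4 numbers parted by spaces: the shift along the tool's x, y, z in cm, then the turn about the tool's z in rad. In form: tx ty tz spin; .... A call has 1 to 8 rows; each row is the pose to reach, as a shift and turn from the pose commanded when the call began, along the tool's axes at that moment; what a row does not reach only later rows make up. A row lasts 1/12 s, in which the tool goes at most 41.7 mm and 7.16 degrees, less where a joint would pass 70% of its speed; a pose out of reach is approached as far as the arm can. A call with a gripper value outside its range is refused whole. OPENING is the finger opening in cm, from 0 to 8.54, set as the call begins (- or left out, the last holds). The fingers move at their own pace and stop on an object; the grip force is fixed at half the most. Time passes only in rows, so rows that repeat a pose let the fingers close. It gives the time, the measured TCP pose, the force, the opening and the grip force at its end, in the units of the state.
- status.state(): the state, without advancing time (a new reading comes with each control period).
- grab_frame(name): name is "scene" or "top" or "wrist"; returns a dict with "img" (480x640x3 uint8, red, green, blue), "range_z" (480x640 float32, m along the optical axis (not along the pixel's ray), 0 where there is no reading), "intrinsics" (3x3 intrinsics, pixels), "rvec" (rotation vector, rad) and "tvec" (3), from world to camera coordinates, as OpenCV has them. Camera axes: x right, y down, z forward; pixel columns grow to the right and rows downward; lengths in m; the calibration is good to about 2 mm. A picture is of the moment at which its call begins.
- arm.hand_in(): hands the job in; it is judged then, once.
The state is a dict: "time_s": time; "q": joint angles; "dq": joint speeds; "tau": joint torques, N m; "eef_pos": TCP position; "tcp_rot": TCP orientation; "wrist_force": force on the tool from outside, world axes, zero at the start; "wrist_torque": the same for the moment, N m; "opening": opening from 0.0 (shut) to 1.0 (fully open); "finger_force": force on a finger pad.
Only numpy, scipy, OpenCV 4.12 (cv2) and the standard library are available. Lean on these libraries where they do the work, as an engineer would, in place of code of your own. Each camera call takes 0.05 s, during which the arm holds its last target. There are 200 camera calls.

## Working session

There is one attempt and no reset: what is moved stays moved. The work goes in short steps, Python scripts to look and compute and a shell command to move; the robot and the scene stay as the last step left them, time stands still between calls to the robot, and variables do not carry over. Pictures are saved under pics/ and viewed, at most 14 in all, crops included, and the job is handed in when it is done.

```bash
ls; mkdir -p pics; cat > h.py <<'E'
import numpy as np, cv2
from station import status, grab_frame, arm
def snap(name,fn):
    f=grab_frame(name); np.savez('pics/'+fn+'.npz',**f); cv2.imwrite('pics/'+fn+'.png',f['img'][:,:,::-1]); return f
def load(fn): return dict(np.load('pics/'+fn+'.npz'))
def cloud(f):
    K=f['intrinsics'];R=cv2.Rodrigues(f['rvec'])[0];z=f['range_z']
    v,u=np.mgrid[:480,:640]
    p=np.stack([(u-K[0,2])/K[0,0]*z,(v-K[1,2])/K[1,1]*z,z],-1)
    return (p-f['tvec'].ravel())@R
E
python3 - <<'E'
from h import *
for n in ['top','scene']: f=snap(n,n+'0')
s=status.state(); print(s['time_s'],s['eef_pos'],s['tcp_rot'],s['opening'])
E
```

```text
pics
0.1 [ 0.14536755 -0.60752856  0.23076862] [-5.53974916e-04  9.93116112e-01  1.17132748e-01 -1.65486160e-05] 1.0010152124130038
```

View pics/top0.png

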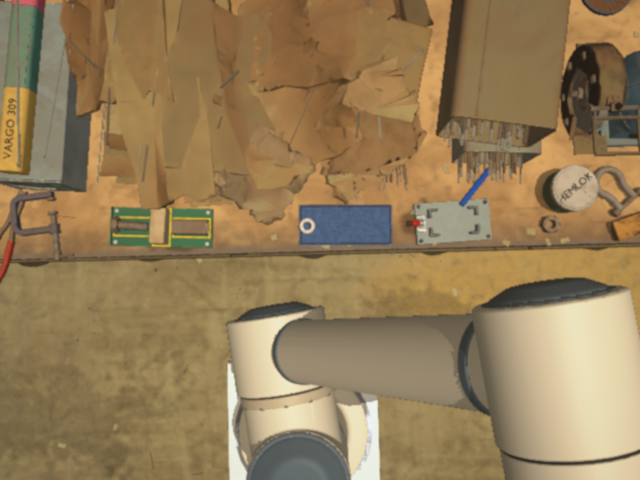

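View pics/scene0.png

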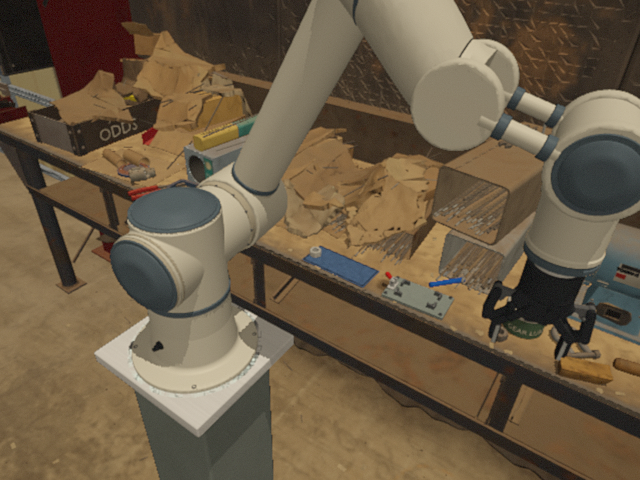

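The top view (image left = +y, up = +x) shows the tray at u 110–213, v 207–247 with bolt left, block in the middle (160,227) and tube right. The mat is at u 299–391 with the nut at (308,226), and the jig at about (453,222).

```bash
python3 - <<'E'
from h import *
f=load('top0');P=cloud(f)
for n,u,v in [('block',160,227),('tube',190,227),('bolt',130,226),('trayc',162,212),('nut',303,226),('mat',345,224),('jig',453,222),('matTL',302,208),('matTR',389,208),('matBL',302,242),('matBR',389,242),('bench',265,227),('clamp',415,224)]: print(n,P[v,u].round(4))
a=cv2.resize(f['img'][195:260,100:230],None,fx=6,fy=6,interpolation=2)
b=cv2.resize(f['img'][195:260,295:425+75],None,fx=3.8,fy=3.8,interpolation=2)
c=np.zeros((a.shape[0]+0,780,3),np.uint8);c[:]=a
b=cv2.resize(b,(780,195+55)); 
cv2.imwrite('pics/crop.png',cv2.resize(np.vstack([c,b]),None,fx=.93,fy=.93)[:,:,::-1])
E
```

```text
block [0.4385 0.2862 0.047 ]
tube [0.4377 0.2257 0.0363]
bolt [0.4441 0.3554 0.0251]
trayc [0.4707 0.2837 0.0389]
nut [ 0.4355 -0.0115  0.0142]
mat [ 0.4383 -0.1019  0.0033]
jig [ 0.4361 -0.333   0.0092]
matTL [ 0.475  -0.0102  0.0067]
matTR [ 0.4706 -0.1979  0.0022]
matBL [ 0.4021 -0.0082 -0.0016]
matBR [ 0.397  -0.1952  0.0038]
bench [4.366e-01 7.090e-02 1.000e-04]
clamp [ 0.4315 -0.2466  0.0401]
```

View pics/crop.png

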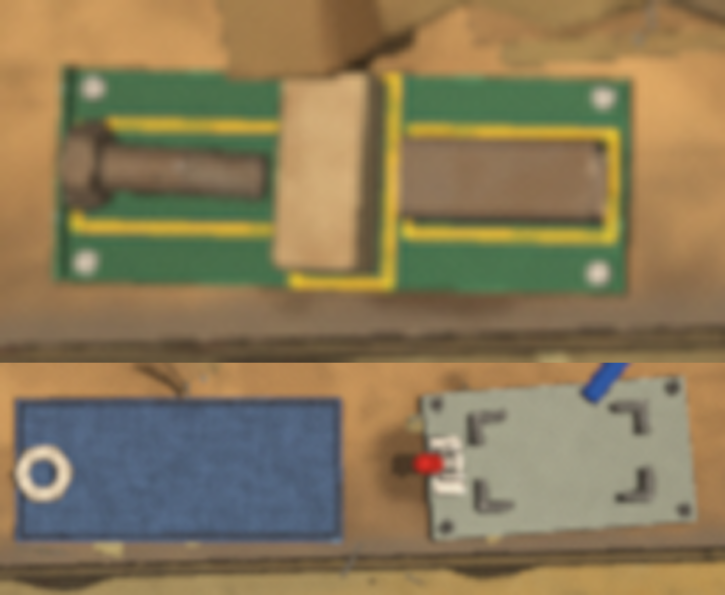

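```bash
cat >> h.py <<'E'
from scipy.spatial.transform import Rotation as Ro
def rel(*targets):
    """print creep shift(cm)/spin from the current pose to each world target (x,y,z,psi deg)"""
    s=status.state();q=s['tcp_rot'];R=Ro.from_quat([*q[1:],q[0]]).as_matrix();p=s['eef_pos']
    psi=np.arctan2(R[1,0],R[0,0])
    for t in targets:
        d=R.T@(np.array(t[:3])-p)*100; sp=(psi-np.deg2rad(t[3])+np.pi)%(2*np.pi)-np.pi
        print(t,'->',d.round(2),'spin',round(sp,3))
    print('t',round(s['time_s'],2),'p',p.round(4),'psi',round(np.rad2deg(psi),2),'tilt',R[:,2].round(3),'q6',s['q'][5].round(2),'op',round(s['opening'],3))
def pix(f,u,v,z):
    """world point at height z seen at pixel u,v"""
    R=cv2.Rodrigues(f['rvec'])[0];c=-R.T@f['tvec'].ravel()
    d=R.T@np.linalg.inv(f['intrinsics'])@[u,v,1]; return c+d*(z-c[2])/d[2]
E
python3 - <<'E'
from h import *
f=load('top0');P=cloud(f)
rel((.40,-.335,.28,90),(.42,.1,.28,90),(.41,.285,.28,90))
b=lambda a,c:(295+a/3.54,195+(c-363)/3.577); t=lambda a,c:(100+a/5.58,195+c/5.58)
for n,p,z in [('TL',t(62,68),.004),('TR',t(632,80),.004),('BL',t(57,281),.004),('BR',t(628,292),.004),('tubeR',t(604,178),.036),('nut',b(43,473),.02),
 ('matTL',b(14,398),.004),('matTR',b(342,398),.004),('matBL',b(14,541),.004),('matBR',b(342,542),.004),('jTL',b(422,396),.01),('jTR',b(683,378),.01),('jBL',b(432,540),.01),('jBR',b(694,521),.01)]:
  print(n,pix(f,*p,z).round(4))
# max height of clutter near tray / mat / jig
for y in np.arange(-.45,.45,.05):
  m=(abs(P[...,1]-y)<.025)&(P[...,0]>.49)&(P[...,0]<.56); print(round(y,2),P[...,2][m].max().round(3),end='; ')
E
```

```text
(0.4, -0.335, 0.28, 90) -> [ 31.11 -20.59  -4.9 ] spin -1.336
(0.42, 0.1, 0.28, 90) -> [ 43.17 -62.43  -4.85] spin -1.336
(0.41, 0.285, 0.28, 90) -> [ 46.5  -80.65  -4.83] spin -1.336
t 0.1 p [ 0.1454 -0.6075  0.2308] psi 13.45 tilt [-0.     0.001 -1.   ] q6 -0.1 op 1.001
TL [0.4878 0.4023 0.004 ]
TR [0.4774 0.1815 0.004 ]
BL [0.4053 0.4046 0.004 ]
BR [0.3953 0.1842 0.004 ]
tubeR [0.437  0.1873 0.036 ]
nut [ 0.4353 -0.0205  0.02  ]
matTL [ 0.4824 -0.0037  0.004 ]
matTR [ 0.4772 -0.2035  0.004 ]
matBL [ 0.3961 -0.0017  0.004 ]
matBR [ 0.3903 -0.2006  0.004 ]
jTL [ 0.4765 -0.2513  0.01  ]
jTR [ 0.4832 -0.4097  0.01  ]
jBL [ 0.3898 -0.2542  0.01  ]
jBR [ 0.3971 -0.4125  0.01  ]
-0.45 0.137; -0.4 0.195; -0.35 0.063; -0.3 0.006; -0.25 0.041; -0.2 0.104; -0.15 0.115; -0.1 0.156; -0.05 0.144; -0.0 0.136; 0.05 0.124; 0.1 0.125; 0.15 0.156; 0.2 0.149; 0.25 0.154; 0.3 0.131; 0.35 0.106; 0.4 0.101;
```

```bash
python3 -m creep '31 -20.5 -5 -1.336;31 -20.5 -5 -1.336;31 -20.5 -5 -1.336;31 -20.5 -5 -1.336;31 -20.5 -5 -1.336;31 -20.5 -5 -1.336;31 -20.5 -5 -1.336;31 -20.5 -5 -1.336'
python3 -m creep '0 0 0 0;0 0 0 0;0 0 0 0;0 0 0 0' 5.5
python3 - <<'E'
from h import *
rel((.40,-.335,.28,90),(.42,.225,.28,90))
E
```

```text
time_s: 0.77
eef_pos: [0.3719, -0.3647, 0.2759]
tcp_rot: [-0.0, 0.814, 0.581, 0.0]
wrist_force: [0.6, -1.5, -0.0]
opening: 1.003
finger_force: 0.0
time_s: 1.1
eef_pos: [0.3703, -0.3672, 0.2754]
tcp_rot: [-0.0, 0.816, 0.578, -0.0]
wrist_force: [-0.6, -0.0, -0.1]
opening: 0.643
finger_force: 0.0
(0.4, -0.335, 0.28, 90) -> [ 4.02  1.73 -0.46] spin -0.338
(0.42, 0.225, 0.28, 90) -> [ 57.52 -14.95  -0.45] spin -0.338
t 1.1 p [ 0.3703 -0.3672  0.2754] psi 70.63 tilt [-0.  0. -1.] q6 -0.56 op 0.643
```

```bash
python3 -m creep '4 1.7 0 -0.338;4 1.7 0 -0.338;4 1.7 0 -0.338;4 1.7 0 -0.338;4 1.7 0 -0.338;4 1.7 0 -0.338' 
python3 - <<'E'
from h import *
snap('wrist','wj')
rel((.42,-.1,.28,90),(.42,.22,.28,90))
E
```

```text
time_s: 1.6
eef_pos: [0.3996, -0.3351, 0.2755]
tcp_rot: [-0.0, 0.708, 0.706, -0.0]
wrist_force: [-0.1, -0.1, 0.0]
opening: 0.641
finger_force: 0.0
(0.42, -0.1, 0.28, 90) -> [23.51  1.97 -0.44] spin -0.002
(0.42, 0.22, 0.28, 90) -> [55.51  1.9  -0.43] spin -0.002
t 1.65 p [ 0.3997 -0.335   0.2756] psi 89.86 tilt [-0.  0. -1.] q6 -0.81 op 0.643
```

View pics/wj.png

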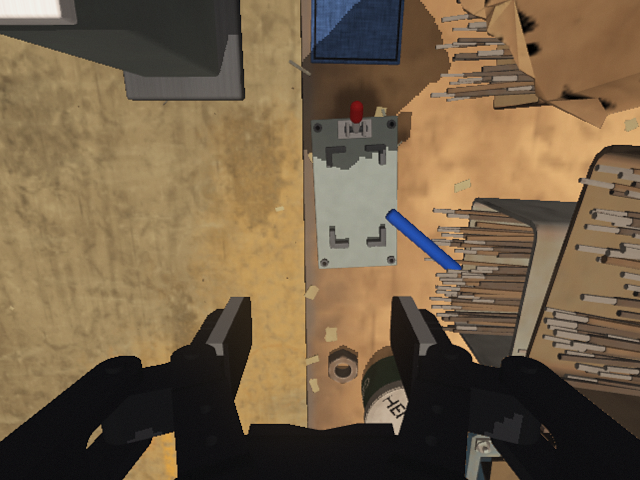

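The jig's plate corners are at (313,118), (396,117), (397,265), (320,268); the stops are at about (335,155), (375,155), (339,236), (376,235). I'm going on to the tray.

```bash
python3 -m creep '23 2 0 0;23 2 0 0;23 2 0 0;23 2 0 0;55 2 0 0;55 2 0 0;55 2 0 0;55 2 0 0' 
python3 -m creep '22 0 0 0.047;22 0 0 0.047;22 0 0 0.047;22 0 0 0.047;22 0 0 0.047;22 0 0 0.047;22 0 0 0.047;22 0 0 0.047' 
python3 - <<'E'
from h import *
snap('wrist','wt')
rel((.42,-.1,.28,90),(.437,.225,.1,87.3))
f=load('wj');P=cloud(f)
c=[pix(f,u,v,.01)for u,v in[(313,118),(396,117),(397,265),(320,268)]];print(np.round(c,4),np.mean(c,0))
c=[pix(f,u,v,.02)for u,v in[(335,155),(375,155),(339,236),(376,235)]];print(np.round(c,4),np.mean(c,0))
E
```

```text
time_s: 2.32
eef_pos: [0.416, -0.0002, 0.2759]
tcp_rot: [0.0, 0.708, 0.707, 0.0]
wrist_force: [1.4, 0.3, 0.5]
opening: 0.651
finger_force: 0.0
time_s: 2.98
eef_pos: [0.4159, 0.2184, 0.2756]
tcp_rot: [0.0, 0.723, 0.691, -0.0]
wrist_force: [0.5, -0.5, 0.3]
opening: 0.648
finger_force: 0.0
(0.42, -0.1, 0.28, 90) -> [-31.72   1.87  -0.43] spin -0.046
(0.437, 0.225, 0.1, 87.3) -> [ 0.84  2.07 17.56] spin 0.001
t 3.03 p [0.416  0.2177 0.2756] psi 87.35 tilt [-0. -0. -1.] q6 0.4 op 0.645
[[ 0.3917 -0.2528  0.01  ]
 [ 0.4749 -0.2521  0.01  ]
 [ 0.4842 -0.4095  0.01  ]
 [ 0.3981 -0.4128  0.01  ]] [ 0.43722091 -0.33180988  0.01      ]
[[ 0.4137 -0.2885  0.02  ]
 [ 0.4539 -0.2886  0.02  ]
 [ 0.4186 -0.373   0.02  ]
 [ 0.458  -0.372   0.02  ]] [ 0.43600884 -0.33051335  0.02      ]
```

View pics/wt.png

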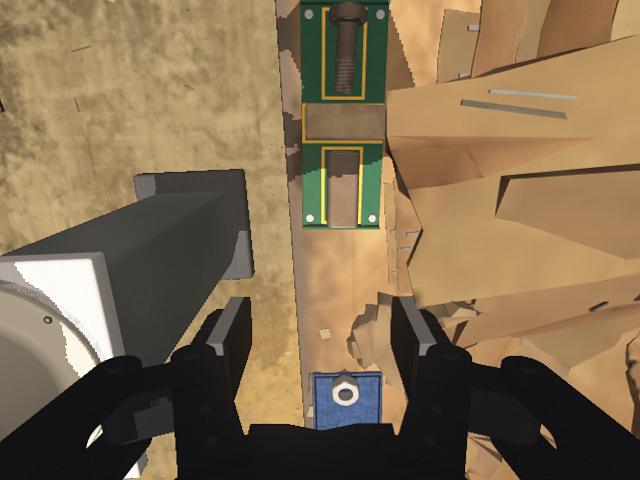

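The wrist view shows the tray at u 302–388, v 2–228. The tube's top is bounded by (331,151), (360,151), (328,227), (356,227), the block sits at (345,121), and the bolt runs from its head at (349,12) to its tip at (345,95). The nut is at (345,393), and cardboard borders the tray's +x edge.

```bash
python3 - <<'E'
from h import *
f=load('wt');P=cloud(f)
c=[pix(f,u,v,.036)for u,v in[(331,151),(360,151),(356,227),(328,227)]];print('tube',np.round(c,4),np.mean(c,0).round(4))
print('bolt tip/head',pix(f,345,95,.022),pix(f,349,3,.03)); print('nut',pix(f,345,393,.02))
print('block',[pix(f,u,v,.042).round(4) for u,v in[(306,103),(386,104),(385,140),(305,140)]])
X,Y,Z=P[...,0],P[...,1],P[...,2]
ok=f['range_z']>0
def topc(a,m): return [round(float(np.percentile(k,50)),4) for k in a[m].T]
m=ok&(Z>.028)&(Z<.041)&(abs(X-.437)<.03)&(Y>.17)&(Y<.264); print('tube cl',P[m].mean(0).round(4),P[m].min(0),P[m].max(0),m.sum())
vu=np.argwhere(m)
for b,lo,hi in [('block',.037,.05)]:
  m=ok&(Z>lo)&(Z<hi)&(X>.39)&(X<.485)&(Y>.26)&(Y<.315); print(b,P[m].mean(0).round(4),P[m].min(0).round(4),P[m].max(0).round(4),cv2.minAreaRect(np.float32(P[m][:,:2])))
for x in np.arange(.46,.54,.01):
  print(round(x,2),[ (round(float(Z[k].max()),3) if (k:=ok&(abs(X-x)<.005)&(abs(Y-y)<.02)).any() else None) for y in np.arange(.14,.42,.04)])
E
```

```text
tube [[0.4277 0.2692 0.036 ]
 [0.4555 0.268  0.036 ]
 [0.4502 0.1928 0.036 ]
 [0.4218 0.1941 0.036 ]] [0.4388 0.231  0.036 ]
bolt tip/head [0.44335303 0.32013281 0.022     ] [0.44847828 0.3955629  0.03      ]
nut [ 0.43422639 -0.01768195  0.02      ]
block [array([0.4063, 0.3134, 0.042 ]), array([0.4794, 0.3092, 0.042 ]), array([0.4786, 0.2774, 0.042 ]), array([0.4035, 0.2807, 0.042 ])]
tube cl [0.4375 0.2294 0.0355] [0.42083668 0.19255863 0.02975773] [0.45490811 0.26396241 0.0381186 ] 2256
block [0.4411 0.2954 0.0415] [0.4035 0.2609 0.037 ] [0.479  0.3134 0.0442] ((0.441106379032135, 0.2864674925804138), (0.05068932846188545, 0.07466993480920792), 86.83786010742188)
0.46 [0.002, 0.013, 0.347, 0.043, 0.044, 0.006, 0.036]
0.47 [0.054, 0.013, 0.365, 0.109, 0.09, 0.006, 0.013]
0.48 [0.068, 0.147, 0.361, 0.145, 0.094, 0.006, 0.013]
0.49 [0.146, 0.147, 0.15, 0.15, 0.096, 0.004, 0.011]
0.5 [0.147, 0.146, 0.15, 0.151, 0.099, 0.003, 0.002]
0.51 [0.156, 0.146, 0.146, 0.148, 0.102, 0.095, 0.003]
0.52 [0.155, 0.145, 0.143, 0.146, 0.119, 0.1, 0.002]
0.53 [0.153, 0.144, 0.143, 0.142, 0.121, 0.104, 0.002]
0.54 [0.143, 0.144, 0.147, 0.148, 0.132, 0.109, 0.103]
```

```bash
python3 - <<'E'
from h import *
for n in ['wt','top0']:
  f=load(n);P=cloud(f);z=f['range_z']
  g=cv2.morphologyEx(z,cv2.MORPH_GRADIENT,np.ones((3,3)))
  ok=(z>0)&(g<.03)
  if n=='wt': ok[290:,:]=False
  X,Y,Z=P[...,0],P[...,1],P[...,2]
  for y in np.arange(.12,.42,.02):
    m=ok&(abs(Y-y)<.01)&(Z>.06)&(Z<.25)&(X>.40)&(X<.6)
    if m.sum()>3:
      i=np.argsort(X[m])[:4]; print(n,round(y,2),X[m][i].round(3),Z[m][i].round(3))
s=status.state();print(s['tau'].round(1))
f=load('wt');Rw=cv2.Rodrigues(f['rvec'])[0];print('cam pos',-Rw.T@f['tvec'].ravel(),Rw[2])
E
```

```text
wt 0.16 [0.484 0.485 0.486 0.486] [0.144 0.144 0.144 0.145]
wt 0.18 [0.48 0.48 0.48 0.48] [0.145 0.144 0.144 0.14 ]
wt 0.2 [0.48  0.48  0.48  0.481] [0.145 0.142 0.141 0.144]
wt 0.22 [0.485 0.485 0.486 0.486] [0.145 0.144 0.145 0.145]
wt 0.24 [0.476 0.477 0.477 0.477] [0.124 0.114 0.126 0.122]
wt 0.26 [0.473 0.473 0.474 0.474] [0.085 0.086 0.089 0.088]
wt 0.28 [0.472 0.472 0.472 0.472] [0.086 0.086 0.086 0.086]
wt 0.3 [0.472 0.472 0.472 0.472] [0.086 0.086 0.086 0.086]
wt 0.32 [0.474 0.474 0.474 0.474] [0.084 0.083 0.083 0.083]
wt 0.34 [0.536 0.536 0.536 0.536] [0.098 0.1   0.098 0.098]
wt 0.36 [0.537 0.537 0.537 0.537] [0.104 0.103 0.104 0.103]
wt 0.38 [0.539 0.539 0.539 0.539] [0.102 0.102 0.101 0.102]
top0 0.12 [0.48  0.481 0.482 0.482] [0.065 0.062 0.067 0.066]
top0 0.14 [0.49  0.492 0.492 0.492] [0.105 0.109 0.108 0.108]
top0 0.16 [0.488 0.488 0.489 0.49 ] [0.147 0.145 0.147 0.147]
top0 0.18 [0.484 0.485 0.485 0.486] [0.146 0.143 0.142 0.151]
top0 0.2 [0.486 0.488 0.488 0.489] [0.148 0.146 0.146 0.143]
top0 0.22 [0.489 0.489 0.491 0.491] [0.146 0.145 0.146 0.146]
top0 0.24 [0.48 0.48 0.48 0.48] [0.134 0.133 0.133 0.131]
top0 0.26 [0.476 0.477 0.477 0.478] [0.101 0.094 0.088 0.104]
top0 0.28 [0.475 0.475 0.476 0.476] [0.09  0.089 0.09  0.087]
top0 0.3 [0.476 0.477 0.477 0.477] [0.086 0.084 0.086 0.082]
top0 0.32 [0.477 0.477 0.479 0.479] [0.084 0.081 0.084 0.082]
top0 0.34 [0.541 0.541 0.541 0.541] [0.1   0.097 0.096 0.097]
top0 0.36 [0.542 0.543 0.543 0.543] [0.106 0.101 0.101 0.101]
top0 0.38 [0.544 0.544 0.544 0.544] [0.101 0.098 0.098 0.098]
top0 0.4 [0.546 0.546 0.547 0.548] [0.092 0.088 0.094 0.091]
[  2.4 -60.5 -38.    0.1  -0.    0.2]
cam pos [0.41910336 0.29066301 0.41785913] [-0.01347897 -0.2821995  -0.95926105]
```

```bash
python3 -m creep '0.1 1.3 4 0.015;0.1 1.3 8 0.015;0.1 1.3 12 0.015;0.1 1.3 15.5 0.015;0.1 1.3 17.5 0.015;0.1 1.3 17.5 0.015;0.1 1.3 17.5 0.015' 6.3
python3 - <<'E'
from h import *
rel((.429,.218,.007,86.5)); snap('wrist','w2'); snap('scene','s2')
f=load('top0');P=cloud(f);X,Y,Z=P[...,0],P[...,1],P[...,2]
for y in np.arange(-.22,.02,.03):
    m=(f['range_z']>0)&(abs(Y-y)<.015)&(Z>.06)&(Z<.25)&(X>.40)&(X<.6)
    if m.sum()>3:
      i=np.argsort(X[m])[:4]; print(round(y,2),X[m][i].round(3),Z[m][i].round(3))
E
```

```text
time_s: 3.62
eef_pos: [0.429, 0.2175, 0.1007]
tcp_rot: [-0.0, 0.729, 0.685, -0.001]
wrist_force: [0.2, 0.1, 1.2]
opening: 0.738
finger_force: 0.0
(0.429, 0.218, 0.007, 86.5) -> [0.06 0.02 9.37] spin -0.001
t 3.62 p [0.429  0.2175 0.1007] psi 86.43 tilt [-0.002 -0.001 -1.   ] q6 0.41 op 0.738
-0.22 [0.547 0.547 0.547 0.548] [0.087 0.096 0.096 0.094]
-0.19 [0.519 0.522 0.522 0.525] [0.07  0.07  0.078 0.072]
-0.16 [0.509 0.511 0.511 0.511] [0.062 0.063 0.062 0.063]
-0.13 [0.507 0.51  0.51  0.511] [0.062 0.061 0.06  0.064]
-0.1 [0.485 0.496 0.506 0.509] [0.061 0.06  0.062 0.06 ]
-0.07 [0.506 0.514 0.515 0.515] [0.063 0.065 0.063 0.063]
-0.04 [0.527 0.528 0.53  0.531] [0.112 0.118 0.106 0.113]
-0.01 [0.501 0.502 0.502 0.503] [0.069 0.068 0.077 0.062]
```

View pics/w2.png

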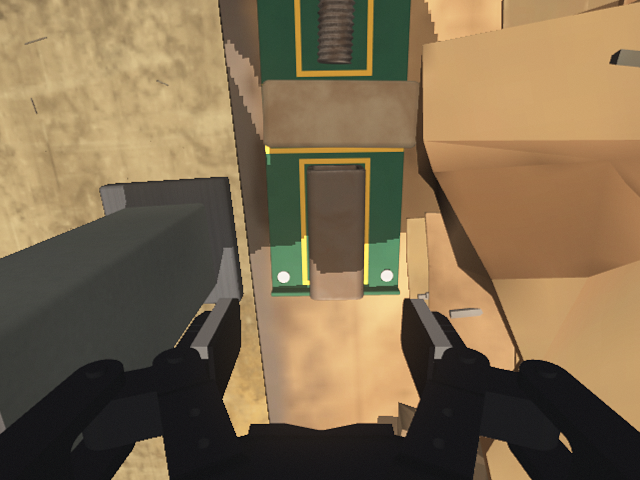

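The tube's top is bounded by (309,165), (363,165), (362,297), (311,297), parallel to the tool. The fingers straddle it at u 240–402 and stay left of the cardboard at u > 420, so I'm descending.

```bash
python3 -m creep '0 0 3 0;0 0 5.5 0;0 0 7 0;0 0 8 0;0 0 9 0;0 0 9.3 0;0 0 9.3 0' | grep -E 'eef|force'
python3 -m creep '0 0 0 0;0 0 0 0;0 0 0 0;0 0 0 0;0 0 0 0;0 0 0 0;0 0 0 0' 2.4
python3 -m creep '0 0 -0.5 0;0 0 -1.5 0;0 0 -4 0;0 0 -7 0;0 0 -11 0;0 0 -14 0;0 0 -14 0'
python3 - <<'E'
from h import *
rel((.42,-.07,.15,88),(.42,-.09,.10,88),(.42,-.09,.007,88)); snap('wrist','w3')
E
```

```text
eef_pos: [0.4294, 0.2188, 0.008]
wrist_force: [-0.1, 0.1, -0.4]
finger_force: 0.0
time_s: 4.88
eef_pos: [0.4298, 0.219, 0.0087]
tcp_rot: [0.0, 0.728, 0.686, 0.001]
wrist_force: [0.6, -0.8, 12.6]
opening: 0.364
finger_force: 59.1
time_s: 5.47
eef_pos: [0.4312, 0.2197, 0.1537]
tcp_rot: [0.002, 0.728, 0.686, 0.004]
wrist_force: [1.2, 1.2, -1.6]
opening: 0.359
finger_force: 59.9
(0.42, -0.07, 0.15, 88) -> [-28.98   0.61   0.28] spin -0.025
(0.42, -0.09, 0.1, 88) -> [-31.     0.69   5.28] spin -0.025
(0.42, -0.09, 0.007, 88) -> [-31.03   0.62  14.58] spin -0.025
t 5.47 p [0.4312 0.2197 0.1537] psi 86.58 tilt [ 0.008  0.003 -1.   ] q6 0.41 op 0.359
```

View pics/w3.png

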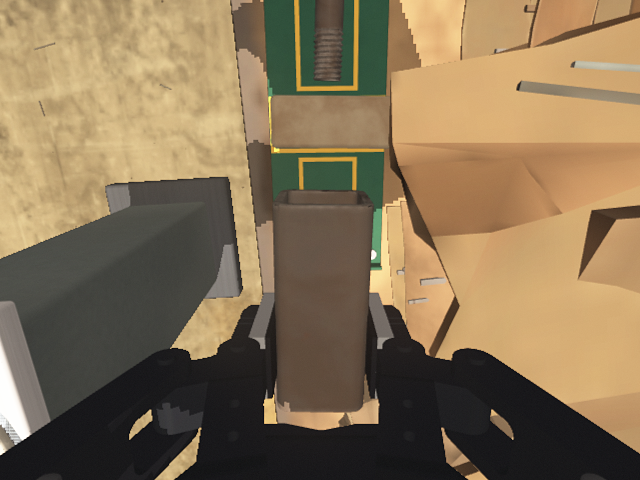

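The tube is gripped squarely, with its near end at (322,200) and its far end at (320,408). I'm carrying it to the mat.

```bash
python3 -m creep '-31.3 0.6 0 -0.025;-31.3 0.6 0 -0.025;-31.3 0.6 0 -0.025;-31.3 0.6 0 -0.025;-31.3 0.6 0 -0.025;-31.3 0.6 0 -0.025;-31.3 0.6 0 -0.025;-31.3 0.6 0 -0.025' | grep eef
python3 -m creep '-31.3 0.6 0 -0.025;0 0 0 0;0 0 0 0;0 0 0 0' >/dev/null
python3 - <<'E'
from h import *
rel((.42,-.093,.10,88),(.42,-.093,.010,88))
E
```

```text
eef_pos: [0.4153, -0.0974, 0.1473]
(0.42, -0.093, 0.1, 88) -> [0.19 0.52 4.71] spin -0.004
(0.42, -0.093, 0.01, 88) -> [ 0.19  0.54 13.71] spin -0.004
t 6.52 p [ 0.4148 -0.0948  0.1471] psi 87.79 tilt [-0.002  0.001 -1.   ] q6 -0.33 op 0.367
```

My second call wrongly repeated the shift in its first row. The next rows undid it, so the arm is where it should be. Now I lower the tube.

```bash
python3 -m creep '0.2 0.5 4 0;0.2 0.5 7 0;0.2 0.5 10 0;0.2 0.5 12 0;0.2 0.5 13 0;0.2 0.5 13.5 0;0.2 0.5 13.7 0;0.2 0.5 13.7 0' 
python3 -m creep '0 0 0 0;0 0 0 0;0 0 0 0;0 0 0 0' 6.3
python3 -m creep '0 0 -2 0;0 0 -6 0;0 0 -10 0;0 0 -14 0;0 0 -14 0;0 0 -14 0' 6.3 | grep eef
python3 - <<'E'
from h import *
rel((.436,.36,.15,86.5),(.436,.36,.10,86.5)); f=snap('wrist','w4')
E
```

```text
time_s: 7.18
eef_pos: [0.4214, -0.0919, 0.0107]
tcp_rot: [-0.0, 0.719, 0.695, -0.0]
wrist_force: [-0.3, -0.5, -0.6]
opening: 0.365
finger_force: 59.7
time_s: 7.52
eef_pos: [0.4216, -0.0923, 0.0113]
tcp_rot: [0.001, 0.719, 0.695, 0.0]
wrist_force: [-0.4, 0.3, 0.0]
opening: 0.739
finger_force: 0.0
eef_pos: [0.4225, -0.0926, 0.153]
(0.436, 0.36, 0.15, 86.5) -> [45.28 -0.24  0.22] spin 0.026
(0.436, 0.36, 0.1, 86.5) -> [45.29 -0.26  5.22] spin 0.026
t 8.02 p [ 0.4225 -0.0926  0.153 ] psi 88.0 tilt [ 0.005 -0.002 -1.   ] q6 -0.32 op 0.737
```

View pics/w4.png

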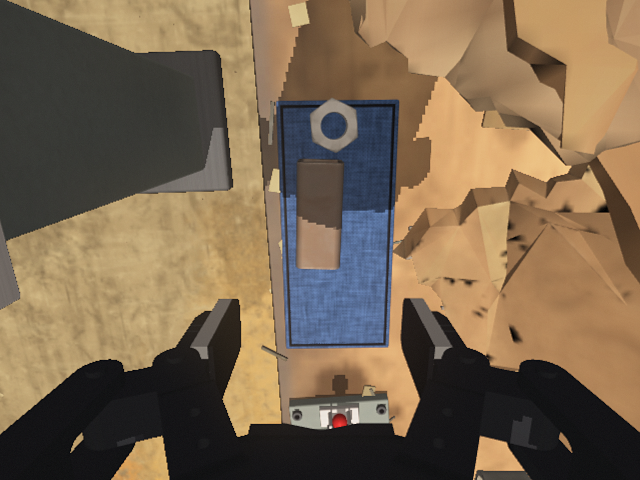

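The tube lies flat on the mat at (320,214). The nut is untouched at (334,124), and the mat is free from v 270 to 345. Next is the bolt.

```bash
python3 -m creep '24 0 0 0;24 0 0 0;24 0 0 0;24 0 0 0;24 0 0 0;24 0 0 0;24 0 0 0' 5.5 | grep eef
python3 -m creep '21 -0.2 0 0.026;21 -0.2 0 0.026;21 -0.2 0 0.026;21 -0.2 0 0.026;21 -0.2 0 0.026;21 -0.2 0 0.026;21 -0.2 0 0.026'  | grep eef
python3 - <<'E'
from h import *
rel((.436,.362,.10,86.5),(.436,.362,.008,86.5)); f=snap('wrist','w5')
g=load('w4');c=[pix(g,u,v,.036)for u,v in[(299,160),(343,160),(340,269),(297,268)]];print('tube',np.round(c,4),np.mean(c,0).round(4))
E
```

```text
eef_pos: [0.429, 0.1521, 0.1495]
eef_pos: [0.4343, 0.3589, 0.149]
(0.436, 0.362, 0.1, 86.5) -> [0.33 0.16 4.89] spin 0.003
(0.436, 0.362, 0.008, 86.5) -> [ 0.34  0.18 14.09] spin 0.003
t 9.23 p [0.4343 0.3589 0.149 ] psi 86.67 tilt [-0.002 -0.001 -1.   ] q6 0.64 op 0.645
tube [[ 0.4104 -0.0401  0.036 ]
 [ 0.4393 -0.0411  0.036 ]
 [ 0.4357 -0.1173  0.036 ]
 [ 0.4051 -0.1154  0.036 ]] [ 0.4226 -0.0784  0.036 ]
```

View pics/w5.png

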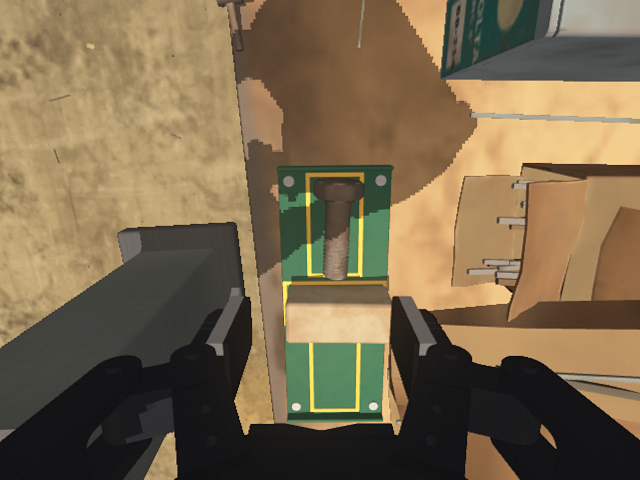

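The bolt's head is at (342,190) and its tip at (335,279). The block is at (338,315), and cardboard starts at u > 388 below v 310.

```bash
python3 - <<'E'
from h import *
f=load('w5')
print(pix(f,335,277,.02),pix(f,341,205,.026),pix(f,342,181,.033)); print('block top',[pix(f,u,v,.042).round(4) for u,v in[(289,289),(387,289),(391,342),(286,342)]])
E
```

```text
[0.44239146 0.32347015 0.02      ] [0.44901301 0.3791181  0.026     ] [0.45009817 0.39660675 0.033     ]
block top [array([0.4097, 0.3251, 0.042 ]), array([0.4778, 0.3212, 0.042 ]), array([0.4803, 0.2794, 0.042 ]), array([0.4041, 0.2837, 0.042 ])]
```

```bash
python3 -m creep '0.4 0.4 4 0.01;0.4 0.4 7 0.01;0.4 0.4 9.5 0.01;0.4 0.4 11.5 0.01;0.4 0.4 13 0.01;0.4 0.4 13.8 0.01;0.4 0.4 14 0.01;0.4 0.4 14 0.01' | grep -E 'eef|force'
python3 -m creep '0 0 0 0;0 0 0 0;0 0 0 0;0 0 0 0;0 0 0 0;0 0 0 0;0 0 0 0;0 0 0 0' 1.2
python3 - <<'E'
from h import *
rel((.436,.362,.15,86.5))
E
```

```text
eef_pos: [0.4392, 0.3603, 0.0105]
wrist_force: [-0.7, -0.6, -1.2]
finger_force: 0.0
time_s: 10.62
eef_pos: [0.4399, 0.3616, 0.0118]
tcp_rot: [0.0, 0.732, 0.682, 0.001]
wrist_force: [0.2, -2.1, 9.4]
opening: 0.208
finger_force: 58.4
(0.436, 0.362, 0.15, 86.5) -> [  0.02  -0.37 -13.82] spin -0.01
t 10.62 p [0.4399 0.3616 0.0118] psi 85.94 tilt [ 0.002  0.001 -1.   ] q6 0.65 op 0.208
```

```bash
python3 -m creep '0 0 -0.5 0;0 0 -1.5 0;0 0 -4 0;0 -0.3 -7 0;0 -0.5 -11 0;0 -0.5 -14 0;0 -0.5 -14 0;0 -0.5 -14 0' | grep -E 'eef|opening|force'
python3 -m creep '-26 0 0 0;-26 0 0 0;-26 0 0 0;-26 0 0 0;-26 0 0 0;-26 0 0 0;-26 0 0 0;-26 0 0 0' | grep eef
python3 -m creep '-26 2 0 -0.035;-26 2 0 -0.035;-26 2 0 -0.035;-26 2 0 -0.035;-26 2 0 -0.035;-26 2 0 -0.035;-26 2 0 -0.035;-26 2 0 -0.035' | grep eef
python3 - <<'E'
from h import *
rel((.424,-.163,.10,88),(.424,-.163,.013,88));f=snap('wrist','w6')
E
```

```text
eef_pos: [0.435, 0.3622, 0.1531]
wrist_force: [1.2, -0.6, -2.3]
opening: 0.206
finger_force: 59.2
eef_pos: [0.4147, 0.0998, 0.1501]
eef_pos: [0.4179, -0.1606, 0.1502]
(0.424, -0.163, 0.1, 88) -> [-0.21  0.62  5.02] spin -0.004
(0.424, -0.163, 0.013, 88) -> [-0.21  0.62 13.72] spin -0.004
t 12.62 p [ 0.4179 -0.1606  0.1502] psi 87.76 tilt [-0. -0. -1.] q6 -0.46 op 0.204
```

View pics/w6.png

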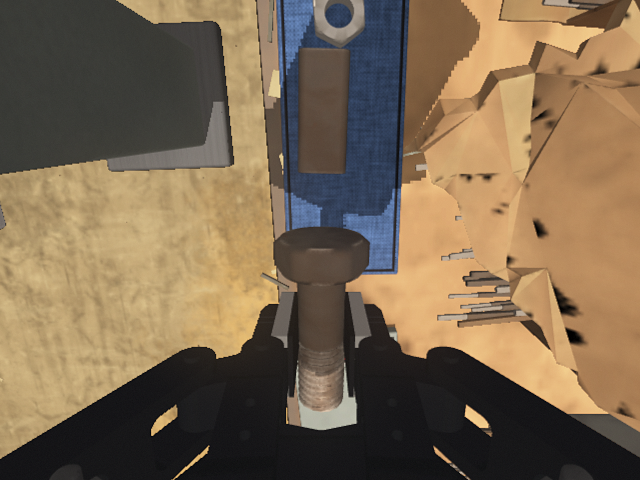

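The bolt is held straight, with its head at (322,255), and the tube is at (323,110). I'm lowering the bolt.

```bash
python3 -m creep '-0.2 0.6 4 0;-0.2 0.6 7 0;-0.2 0.6 10 0;-0.2 0.6 12 0;-0.2 0.6 13 0;-0.2 0.6 13.5 0;-0.2 0.6 13.8 0;-0.2 0.6 13.8 0' | grep -E 'eef|force'
python3 -m creep '0 0 0 0;0 0 0 0;0 0 0 0;0 0 0 0' 4.5
python3 -m creep '0 0 -2 0;0 0 -6 0;0 0 -10 0;0 0 -14 0;0 0 -14 0;0 0 -14 0' | grep eef
python3 - <<'E'
from h import *
rel((.43,.10,.16,45),(.43,.294,.16,-3.5)); f=snap('wrist','w7')
E
```

```text
eef_pos: [0.4234, -0.1597, 0.0126]
wrist_force: [0.5, 0.2, -1.4]
finger_force: 59.3
time_s: 13.67
eef_pos: [0.4236, -0.1608, 0.0133]
tcp_rot: [0.001, 0.72, 0.694, 0.0]
wrist_force: [0.3, -0.3, -1.5]
opening: 0.528
finger_force: 0.0
eef_pos: [0.4244, -0.1613, 0.1551]
(0.43, 0.1, 0.16, 45) -> [26.13 -0.39 -0.56] spin 0.749
(0.43, 0.294, 0.16, -3.5) -> [45.52 -1.09 -0.61] spin 1.596
t 14.17 p [ 0.4244 -0.1613  0.1551] psi 87.93 tilt [ 0.005 -0.003 -1.   ] q6 -0.46 op 0.524
```

View pics/w7.png

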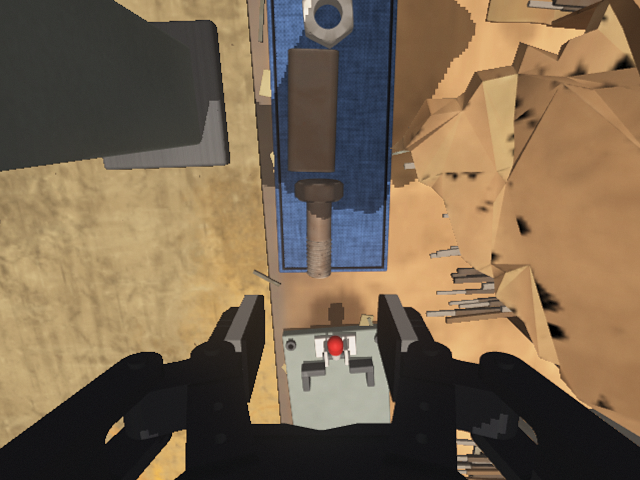

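The bolt now lies on the mat (head (320,190), tip (319,276)), in line with the tube and clear of it. For the block I'll turn the tool so the camera side faces the robot, away from the cardboard.

```bash
python3 -m creep '26 -0.4 -2.5 -0.77;26 -0.4 -2.5 -0.77;26 -0.4 -2.5 -0.77;26 -0.4 -2.5 -0.77;26 -0.4 -2.5 -0.77;26 -0.4 -2.5 -0.77;26 -0.4 -2.5 -0.77;26 -0.4 -2.5 -0.77' 7.5 | grep eef
python3 - <<'E'
from h import *
rel((.429,.297,.18,176.6))
g=load('w7');c=[pix(g,u,v,.036)for u,v in[(291,49),(338,49),(335,170),(289,170)]];print('tube',np.round(c,4),np.mean(c,0).round(4))
print('bolt',pix(g,320,181,.033),pix(g,319,276,.02),'nut',pix(g,328,19,.02))
E
```

```text
eef_pos: [0.4279, 0.102, 0.1768]
(0.429, 0.297, 0.18, 176.6) -> [14.33 13.22 -0.32] spin -0.772
t 14.88 p [0.4279 0.102  0.1768] psi 132.37 tilt [-0.002  0.    -1.   ] q6 -0.64 op 0.878
tube [[ 0.4108 -0.0421  0.036 ]
 [ 0.4396 -0.0431  0.036 ]
 [ 0.4358 -0.1163  0.036 ]
 [ 0.4052 -0.1152  0.036 ]] [ 0.4228 -0.0792  0.036 ]
bolt [ 0.4255715  -0.12366209  0.033     ] [ 0.42212017 -0.19787863  0.02      ] nut [ 0.43440185 -0.02268273  0.02      ]
```

```bash
python3 -m creep '14.3 13.2 -0.3 -0.772;14.3 13.2 -0.3 -0.772;14.3 13.2 -0.3 -0.772;14.3 13.2 -0.3 -0.772;14.3 13.2 -0.3 -0.772;14.3 13.2 -0.3 -0.772;14.3 13.2 -0.3 -0.772;14.3 13.2 -0.3 -0.772' | grep eef
python3 - <<'E'
from h import *
rel((.429,.297,.10,176.6),(.429,.297,.014,176.6)); f=snap('wrist','w8')
E
```

```text
eef_pos: [0.4305, 0.2928, 0.1796]
(0.429, 0.297, 0.1, 176.6) -> [0.17 0.42 7.96] spin -0.008
(0.429, 0.297, 0.014, 176.6) -> [ 0.15  0.43 16.56] spin -0.008
t 15.55 p [0.4305 0.2928 0.1796] psi 176.13 tilt [-0.002 -0.001 -1.   ] q6 -1.02 op 0.877
```

View pics/w8.png

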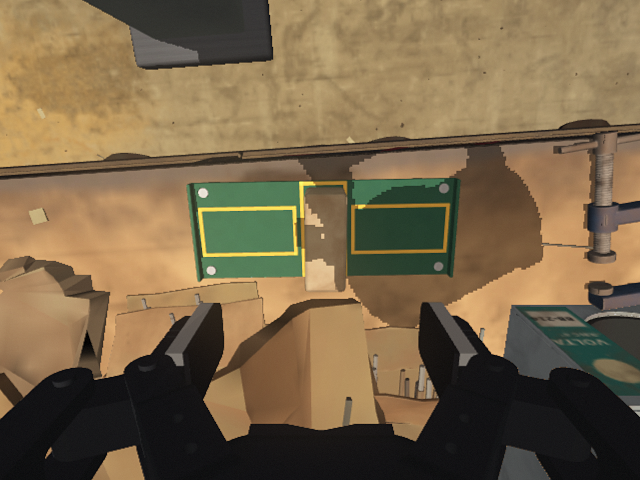

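The block lies between u 304–348 and v 187–291. The empty bays are outlined at u 199–298 (tube) and u 351–448 (bolt), so I'll measure both and the block.

```bash
python3 - <<'E'
from h import *
f=load('w8')
a=lambda n,z,L:print(n,np.mean(c:=[pix(f,u,v,z)for u,v in L],0).round(4),np.round(c,4)[:,:2].tolist())
a('tubebay',.004,[(199,209),(298,207),(297,254),(202,254)])
a('boltbay',.004,[(351,205),(448,204),(446,250),(353,253)])
a('tray',.004,[(192,184),(460,180),(453,275),(200,278)])
a('block',.042,[(304,187),(347,187),(346,291),(305,291)])
P=cloud(f);Z=P[...,2];m=(Z>.036)&(Z<.05)&(P[...,0]>.395)&(P[...,0]<.485)&(abs(P[...,1]-.296)<.03);m[300:]=False
print(P[m].min(0),P[m].max(0),cv2.minAreaRect(np.float32(P[m][:,:2])))
E
```

```text
tubebay [0.438  0.2315 0.004 ] [[0.4159, 0.1921], [0.4198, 0.2748], [0.4608, 0.2705], [0.4553, 0.1886]]
boltbay [0.4439 0.3589 0.004 ] [[0.4211, 0.3189], [0.4256, 0.3994], [0.4657, 0.3987], [0.4631, 0.3187]]
tray [0.4419 0.2968 0.004 ] [[0.3949, 0.1896], [0.4063, 0.4087], [0.4892, 0.4053], [0.4772, 0.1834]]
block [0.4398 0.2961 0.042 ] [[0.3982, 0.2832], [0.4003, 0.3142], [0.4815, 0.3095], [0.4794, 0.2775]]
[0.40343874 0.27735379 0.03605795] [0.48175906 0.31330276 0.04419717] ((0.4426374137401581, 0.29559022188186646), (0.03212819620966911, 0.07710232585668564), 86.6424331665039)
```

```bash
python3 -m creep '0.4 0.3 4 -0.009;0.4 0.3 8 -0.009;0.4 0.3 11 -0.009;0.4 0.3 13.5 -0.009;0.4 0.3 15 -0.009;0.4 0.3 16 -0.009;0.4 0.3 16.4 -0.009;0.4 0.3 16.4 -0.009' | grep -E 'eef|force'
python3 -m creep '0 0 0 0;0 0 0 0;0 0 0 0;0 0 0 0;0 0 0 0;0 0 0 0;0 0 0 0' 2.4
python3 -m creep '0 0 -0.5 0;0 0 -2 0;0 0 -5 0;0 0 -9 0;0 0 -13 0;0 0 -16.5 0;0 0 -16.5 0' | grep -E 'eef|opening|force'
python3 - <<'E'
from h import *
rel((.42,.0,.18,130),(.43,-.15,.18,110))
E
```

```text
eef_pos: [0.4271, 0.2964, 0.0164]
wrist_force: [-0.2, -0.2, -0.2]
finger_force: 0.0
time_s: 16.85
eef_pos: [0.4275, 0.2974, 0.0178]
tcp_rot: [0.001, 0.028, 1.0, 0.0]
wrist_force: [-1.3, -1.8, 12.7]
opening: 0.369
finger_force: 59.8
eef_pos: [0.4296, 0.2987, 0.1886]
wrist_force: [1.9, 1.1, -0.9]
opening: 0.366
finger_force: 59.6
(0.42, 0.0, 0.18, 130) -> [ -0.7  -29.88   0.71] spin 0.817
(0.43, -0.15, 0.18, 110) -> [ -2.53 -44.8    0.65] spin 1.166
t 17.43 p [0.4296 0.2987 0.1886] psi 176.81 tilt [ 0.009  0.005 -1.   ] q6 -1.02 op 0.366
```

```bash
python3 -m creep '-0.7 -30 0.5 0.8;-0.7 -30 0.5 0.8;-0.7 -30 0.5 0.8;-0.7 -30 0.5 0.8;-0.7 -30 0.5 0.8;-0.7 -30 0.5 0.8;-0.7 -30 0.5 0.8;-0.7 -30 0.5 0.8' | grep eef
python3 - <<'E'
from h import *
rel((.4365,-.317,.18,92.5))
E
```

```text
eef_pos: [0.417, -0.0074, 0.1771]
(0.4365, -0.317, 0.18, 92.5) -> [-24.79 -18.65  -0.25] spin 0.664
t 18.1 p [ 0.417  -0.0074  0.1771] psi 130.56 tilt [ 0.001 -0.001 -1.   ] q6 -0.87 op 0.368
```

```bash
python3 -m creep '-24.8 -18.6 0 0.664;-24.8 -18.6 0 0.664;-24.8 -18.6 0 0.664;-24.8 -18.6 0 0.664;-24.8 -18.6 0 0.664;-24.8 -18.6 0 0.664;-24.8 -18.6 0 0.664;-24.8 -18.6 0 0.664' | grep eef
python3 -m creep '0 0 0 0;0 0 0 0' | grep eef
python3 - <<'E'
from h import *
rel((.4365,-.317,.08,92.5),(.4365,-.317,.026,92.5)); f=snap('wrist','w9')
E
```

```text
eef_pos: [0.4398, -0.3167, 0.1773]
eef_pos: [0.4393, -0.3124, 0.1767]
(0.4365, -0.317, 0.08, 92.5) -> [-0.44 -0.3   9.67] spin 0.006
(0.4365, -0.317, 0.026, 92.5) -> [-0.45 -0.3  15.07] spin 0.006
t 18.93 p [ 0.4393 -0.3124  0.1767] psi 92.84 tilt [-0.  0. -1.] q6 -0.78 op 0.368
```

View pics/w9.png

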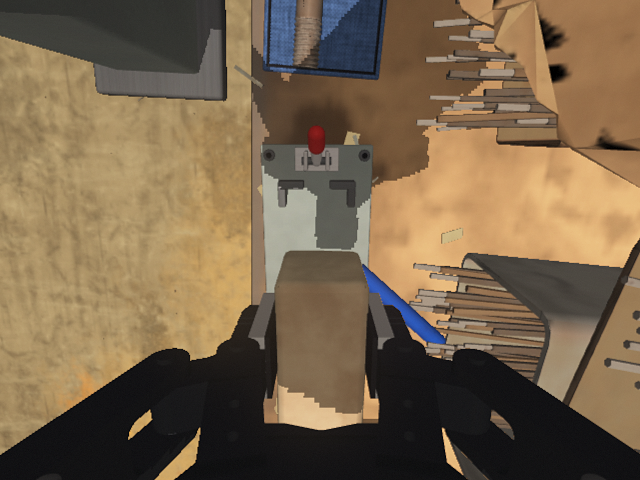

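The block is in the gripper at u 277–366, and the jig's two near stops are at (290,190) and (344,190). I'll check the jig centre from them.

```bash
python3 - <<'E'
from h import *
f=load('w9')
for u,v,z in [(289,189,.022),(345,189,.022),(285,200,.022),(348,200,.022),(262,146,.01),(370,145,.01)]: print(u,v,pix(f,u,v,z).round(4))
s=cv2.resize(f['img'][135:255,250:390],None,fx=5,fy=5,interpolation=2);cv2.imwrite('pics/c9.png',s[:,:,::-1])
E
```

```text
289 189 [ 0.4133 -0.2861  0.022 ]
345 189 [ 0.4563 -0.284   0.022 ]
285 200 [ 0.4104 -0.2948  0.022 ]
348 200 [ 0.4592 -0.2924  0.022 ]
262 146 [ 0.3906 -0.2556  0.01  ]
370 145 [ 0.4741 -0.2507  0.01  ]
```

View pics/c9.png

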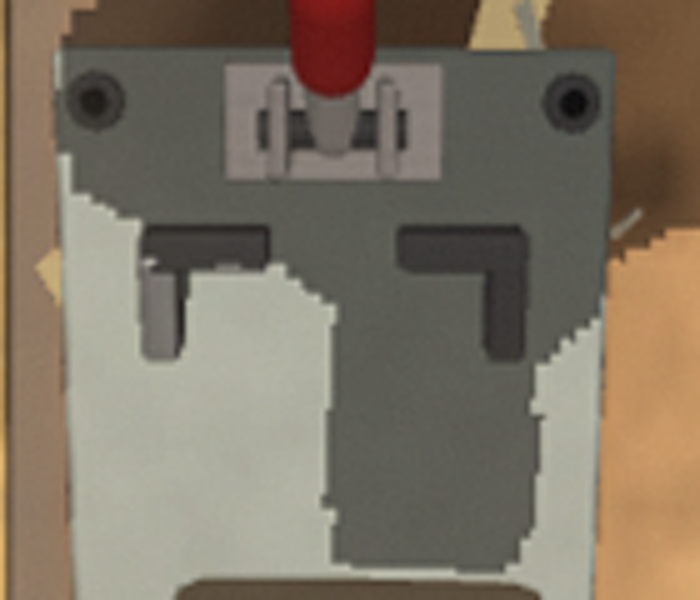

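```bash
python3 -m creep '-0.5 -0.35 4 0;-0.5 -0.35 7 0;-0.5 -0.35 9 0;-0.5 -0.35 10 0;-0.5 -0.35 10 0;-0.5 -0.35 10 0' | grep -E 'eef|force'
python3 - <<'E'
from h import *
rel((.436,-.3175,.04,92.8),(.436,-.3175,.0245,92.8))
E
```

```text
eef_pos: [0.4365, -0.3165, 0.0773]
wrist_force: [0.2, 0.4, -0.7]
finger_force: 60.0
(0.436, -0.3175, 0.04, 92.8) -> [-0.1  -0.06  3.73] spin 0.003
(0.436, -0.3175, 0.0245, 92.8) -> [-0.1  -0.06  5.28] spin 0.003
t 19.48 p [ 0.4365 -0.3165  0.0773] psi 92.98 tilt [-0.  0. -1.] q6 -0.79 op 0.369
```

```bash
python3 -m creep '-0.1 0 2 0;-0.1 0 3.5 0;-0.1 0 4.3 0;-0.1 0 4.8 0;-0.1 0 5.1 0;-0.1 0 5.3 0;-0.1 0 5.3 0;-0.1 0 5.3 0' | grep -E 'eef|force'
python3 -m creep '0 0 0 0;0 0 0 0;0 0 0 0;0 0 0 0' 4.8
python3 -m creep '0 0 -2 0;0 0 -6 0;0 0 -10 0;0 0 -14 0;0 0 -14 0;0 0 -14 0' 6| grep eef
python3 -m creep '8 0 0 0;8 0 0 0;8 0 0 0;8 0 0 0' 6| grep eef
python3 - <<'E'
from h import *
f=snap('wrist','w10'); snap('top','t10')
rel((.424,-.163,.10,88))
E
```

```text
eef_pos: [0.4365, -0.3183, 0.0243]
wrist_force: [-0.4, -0.4, -0.2]
finger_force: 60.0
time_s: 20.48
eef_pos: [0.4364, -0.3182, 0.0239]
tcp_rot: [0.0, 0.689, 0.725, 0.0]
wrist_force: [0.2, -0.2, -0.0]
opening: 0.561
finger_force: 0.0
eef_pos: [0.4372, -0.319, 0.166]
eef_pos: [0.4314, -0.2362, 0.1628]
(0.424, -0.163, 0.1, 88) -> [ 7.56 -0.43  6.31] spin 0.086
t 21.42 p [ 0.4322 -0.2383  0.1631] psi 92.95 tilt [-0.001  0.    -1.   ] q6 -0.68 op 0.701
```

View pics/w10.png

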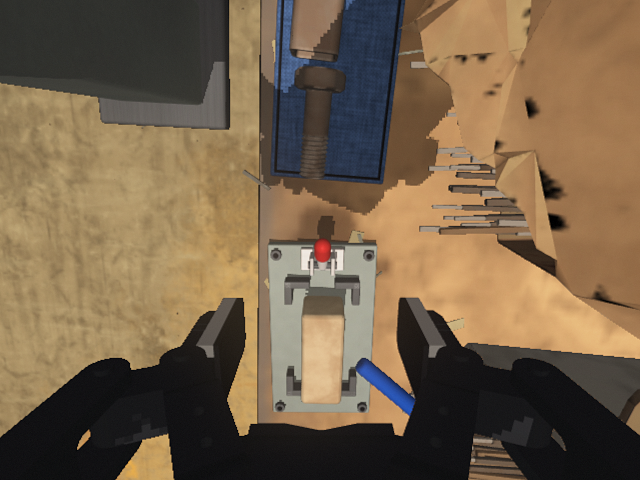

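The block lies in the nest (u 302–344, v 297–403) between the stops. I'll check it numerically and go to the bolt.

```bash
python3 - <<'E'
from h import *
for n in ['w10','t10']:
  f=load(n);P=cloud(f);Z=P[...,2];m=(Z>.04)&(Z<.056)&(abs(P[...,0]-.437)<.03)&(P[...,1]>-.385)&(P[...,1]<-.282)
  print(n,m.sum(),np.median(Z[m]),cv2.minAreaRect(np.float32(P[m][:,:2])))
f=load('w10');c=[pix(f,u,v,.01)for u,v in[(269,241),(376,241),(367,411),(273,412)]];print(np.round(c,4)[:,:2].tolist(),np.mean(c,0))
E
python3 -m creep '7.6 -0.4 4 0.086;7.6 -0.4 4 0.086;7.6 -0.4 4 0.086;7.6 -0.4 4 0.086;7.6 -0.4 4 0.086' 4.8| grep eef
python3 - <<'E'
from h import *
rel((.424,-.159,.10,87.3),(.424,-.159,.009,87.3))
E
```

```text
w10 3863 0.04762872801515227 ((0.4369273781776428, -0.3330513834953308), (0.03213254362344742, 0.07871384918689728), 2.3781721591949463)
t10 0 nan ((0.0, 0.0), (0.0, 0.0), 0.0)
[[0.3905, -0.2516], [0.4753, -0.247], [0.4821, -0.408], [0.3967, -0.4138]] [ 0.43616114 -0.33011065  0.01      ]
eef_pos: [0.4248, -0.1633, 0.1235]
(0.424, -0.159, 0.1, 87.3) -> [ 0.43 -0.1   2.35] spin 0.012
(0.424, -0.159, 0.009, 87.3) -> [ 0.43 -0.1  11.45] spin 0.012
t 21.83 p [ 0.4248 -0.1633  0.1235] psi 88.01 tilt [-0. -0. -1.] q6 -0.46 op 0.561
  return _methods._mean(a, axis=axis, dtype=dtype,
  ret = ret.dtype.type(ret / rcount)
```

```bash
python3 -m creep '0.3 -0.1 3 0.012;0.3 -0.1 6 0.012;0.3 -0.1 8.5 0.012;0.3 -0.1 10 0.012;0.3 -0.1 11 0.012;0.3 -0.1 11.3 0.012;0.3 -0.1 11.3 0.012' | grep -E 'eef|force'
python3 -m creep '0 0 0 0;0 0 0 0;0 0 0 0;0 0 0 0;0 0 0 0;0 0 0 0;0 0 0 0' 1.2
python3 -m creep '0 0 -0.5 0;0 0 -1.5 0;0 0 -4 0;0 0 -7 0;0 0 -11 0;0 0 -14 0;0 0 -14 0;0 0 -14 0' | grep -E 'eef|opening|force'
python3 -m creep '26 0 0 0;26 0 0 0;26 0 0 0;26 0 0 0;26 0 0 0;26 0 0 0;26 0 0 0;26 0 0 0' | grep eef
python3 - <<'E'
from h import *
rel((.437,.361,.155,86.4))
E
```

```text
eef_pos: [0.4238, -0.1606, 0.0103]
wrist_force: [-0.5, 0.7, 0.8]
finger_force: 0.0
time_s: 23.0
eef_pos: [0.4241, -0.16, 0.0117]
tcp_rot: [0.001, 0.723, 0.69, 0.0]
wrist_force: [-2.3, -3.3, 6.7]
opening: 0.204
finger_force: 58.4
eef_pos: [0.4242, -0.1598, 0.1527]
wrist_force: [0.5, 0.5, -3.3]
opening: 0.2
finger_force: 59.2
eef_pos: [0.4347, 0.1028, 0.1497]
(0.437, 0.361, 0.155, 86.4) -> [25.8  -0.88 -0.52] spin 0.02
t 24.33 p [0.4347 0.1028 0.1497] psi 87.54 tilt [-0.002  0.    -1.   ] q6 0.14 op 0.209
```

```bash
python3 -m creep '25.8 -0.9 0 0.02;25.8 -0.9 0 0.02;25.8 -0.9 0 0.02;25.8 -0.9 0 0.02;25.8 -0.9 0 0.02;25.8 -0.9 0 0.02;25.8 -0.9 0 0.02;25.8 -0.9 0 0.02' | grep eef
python3 - <<'E'
from h import *
snap('wrist','w11')
rel((.441,.362,.10,86.4),(.441,.362,.013,86.4))
E
```

```text
eef_pos: [0.4387, 0.3598, 0.1495]
(0.441, 0.362, 0.1, 86.4) -> [0.42 0.23 4.95] spin -0.003
(0.441, 0.362, 0.013, 86.4) -> [ 0.43  0.24 13.65] spin -0.003
t 25.05 p [0.4385 0.3581 0.1495] psi 86.24 tilt [-0.001 -0.001 -1.   ] q6 0.65 op 0.205
```

View pics/w11.png

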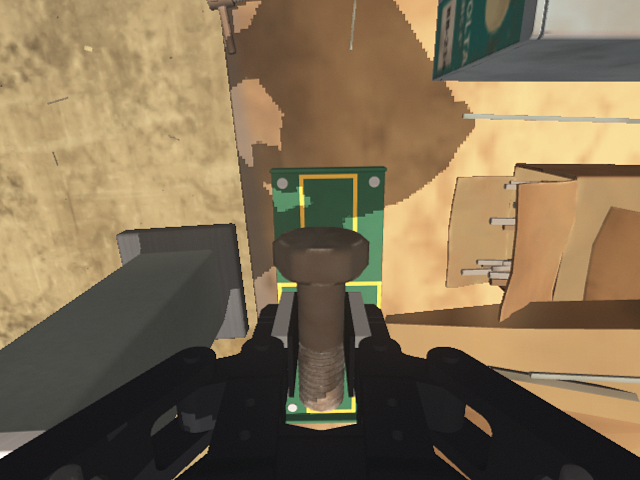

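The bolt sits in the fingers as it did before (head (322,255), tip (322,408)), above its bay. I'm placing it.

```bash
python3 -m creep '0.4 0.25 4 0;0.4 0.25 7 0;0.4 0.25 10 0;0.4 0.25 12 0;0.4 0.25 13 0;0.4 0.25 13.5 0;0.4 0.25 13.8 0;0.4 0.25 13.8 0' | grep -E 'eef|force'
python3 -m creep '0 0 0 0;0 0 0 0;0 0 0 0;0 0 0 0' 4.5
python3 -m creep '0 0 -2 0;0 0 -6 0;0 0 -10 0;0 0 -14 0;0 0 -14 0;0 0 -14 0' | grep eef
python3 -m creep '-26 0 0 0;-26 0 0 0;-26 0 0 0;-26 0 0 0;-26 0 0 0;-26 0 0 0;-26 0 0 0;-26 0 0 0' 6.3 | grep eef
python3 - <<'E'
from h import *
rel((.422,-.092,.12,88))
E
```

```text
eef_pos: [0.442, 0.3618, 0.0132]
wrist_force: [-0.4, -0.2, -1.6]
finger_force: 59.2
time_s: 26.05
eef_pos: [0.4419, 0.3625, 0.0134]
tcp_rot: [0.0, 0.73, 0.683, 0.001]
wrist_force: [-0.2, 0.5, -0.6]
opening: 0.528
finger_force: 0.0
eef_pos: [0.4427, 0.363, 0.1554]
eef_pos: [0.4232, 0.1003, 0.152]
(0.422, -0.092, 0.12, 88) -> [-19.19   1.24   3.21] spin -0.036
t 27.22 p [0.4232 0.1003 0.152 ] psi 85.96 tilt [-0.002 -0.    -1.   ] q6 0.17 op 0.735
```

```bash
python3 -m creep '-19.2 1.2 0 -0.036;-19.2 1.2 0 -0.036;-19.2 1.2 0 -0.036;-19.2 1.2 0 -0.036;-19.2 1.2 0 -0.036;-19.2 1.2 0 -0.036;-19.2 1.2 0 -0.036' | grep eef
python3 - <<'E'
from h import *
rel((.422,-.092,.008,88))
E
```

```text
eef_pos: [0.4233, -0.0899, 0.1521]
(0.422, -0.092, 0.008, 88) -> [-0.22 -0.11 14.41] spin 0.002
t 27.8 p [ 0.4233 -0.0899  0.1521] psi 88.1 tilt [-0.001  0.001 -1.   ] q6 -0.31 op 0.733
```

```bash
python3 -m creep '-0.2 -0.1 4 0;-0.2 -0.1 7 0;-0.2 -0.1 10 0;-0.2 -0.1 12 0;-0.2 -0.1 13.5 0;-0.2 -0.1 14.2 0;-0.2 -0.1 14.3 0;-0.2 -0.1 14.3 0' | grep -E 'eef|force'
python3 -m creep '0 0 0 0;0 0 0 0;0 0 0 0;0 0 0 0;0 0 0 0;0 0 0 0;0 0 0 0' 2.4
python3 -m creep '0 0 -0.5 0;0 0 -1.5 0;0 0 -4 0;0 0 -7 0;0 0 -11 0;0 0 -14 0;0 0 -14 0;0 0 -14 0' | grep -E 'eef|opening|force'
python3 -m creep '30.5 0 0 0.026;30.5 0 0 0.026;30.5 0 0 0.026;30.5 0 0 0.026;30.5 0 0 0.026;30.5 0 0 0.026;30.5 0 0 0.026;30.5 0 0 0.026' | grep eef
python3 - <<'E'
from h import *
f=snap('wrist','w12')
rel((.4335,.2185,.10,86.5),(.4335,.2185,.010,86.5))
E
```

```text
eef_pos: [0.4222, -0.0907, 0.0097]
wrist_force: [-0.2, 0.6, 0.7]
finger_force: 0.0
time_s: 29.05
eef_pos: [0.4227, -0.0916, 0.0107]
tcp_rot: [0.001, 0.718, 0.696, 0.0]
wrist_force: [-0.0, 4.2, 12.9]
opening: 0.363
finger_force: 58.7
eef_pos: [0.423, -0.0919, 0.1516]
wrist_force: [-0.3, -0.2, -3.2]
opening: 0.36
finger_force: 60.2
eef_pos: [0.4309, 0.2176, 0.1486]
(0.4335, 0.2185, 0.1, 86.5) -> [0.09 0.25 4.86] spin 0.007
(0.4335, 0.2185, 0.01, 86.5) -> [ 0.09  0.26 13.86] spin 0.007
t 30.43 p [0.431  0.2177 0.1486] psi 86.92 tilt [-0.001  0.001 -1.   ] q6 0.4 op 0.364
```

View pics/w12.png

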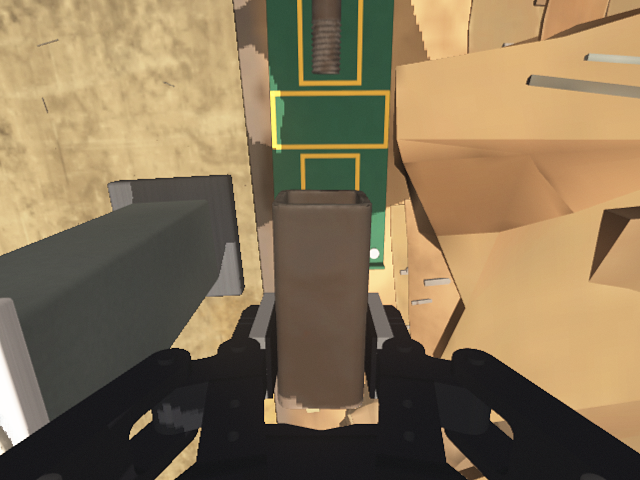

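The tube is held as it was the first time (near end (322,200)), above its bay. Now I lower it, release, retreat and inspect.

```bash
python3 -m creep '0.1 0.25 4 0;0.1 0.25 7 0;0.1 0.25 10 0;0.1 0.25 12 0;0.1 0.25 13 0;0.1 0.25 13.5 0;0.1 0.25 13.7 0;0.1 0.25 13.7 0' | grep -E 'eef|force'
python3 -m creep '0 0 0 0;0 0 0 0;0 0 0 0;0 0 0 0' 5.2
python3 -m creep '0 0 -2 0;0 0 -6 0;0 0 -10 0;0 0 -14 0;0 0 -18 0;0 0 -22 0;0 0 -25 0;0 0 -25 0' | grep eef
python3 - <<'E'
from h import *
f=snap('wrist','w13'); snap('top','t13')
E
```

```text
eef_pos: [0.4343, 0.2141, 0.0129]
wrist_force: [0.1, -0.2, -2.2]
finger_force: 61.0
time_s: 31.43
eef_pos: [0.4346, 0.2143, 0.0133]
tcp_rot: [0.0, 0.727, 0.687, 0.001]
wrist_force: [-0.9, 0.4, 0.2]
opening: 0.61
finger_force: 0.0
eef_pos: [0.4364, 0.215, 0.269]
```

View pics/w13.png

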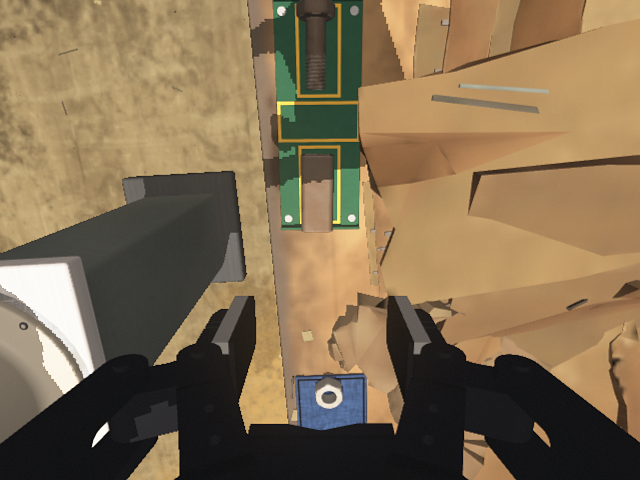

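The tube is at u 302–333, v 153–232 and the bolt's tip at (316,90). The nut is undisturbed at (329,396). The tube sits a little toward the tray's -y lip, so I'll measure its position and tilt.

```bash
python3 - <<'E'
from h import *
for n in ['wt','w13','top0','t13']:
  f=load(n);P=cloud(f);X,Y,Z=P[...,0],P[...,1],P[...,2]
  m=(Z>.029)&(Z<.06)&(abs(X-.437)<.03)&(Y>.165)&(Y<.2735 if n[0]!='t' else Y<.264)&(f['range_z']>0)
  q=P[m]; A=np.c_[q[:,:2]-[.437,.23],np.ones(len(q))]; k=np.linalg.lstsq(A,q[:,2],rcond=None)[0]
  print(n,m.sum(),'plane',k.round(4),cv2.minAreaRect(np.float32(q[:,:2])))
f=load('w13')
c=[pix(f,u,v,.036)for u,v in[(303,153),(333,153),(332,232),(302,232)]];print('tube',np.round(c,4)[:,:2].tolist(),np.mean(c,0).round(4))
print('tray end',pix(f,319,230,.004),'bolt tip',pix(f,316,90,.02),'nut',pix(f,329,396,.02))
f=load('wt');print('tray end0',pix(f,341,228,.004))
ims=[cv2.resize(load(n)['img'][200:255,105:220],None,fx=6,fy=5,interpolation=2) for n in('top0','t13')]
cv2.imwrite('pics/cmp.png',np.vstack(ims)[:,:,::-1])
E
```

```text
wt 2404 plane [-0.0013 -0.0008  0.0355] ((0.43794554471969604, 0.23034313321113586), (0.07512011379003525, 0.03153415769338608), 87.49440002441406)
w13 2443 plane [-0.0105  0.0016  0.0355] ((0.4349074065685272, 0.2261333018541336), (0.07476723194122314, 0.03138396143913269), 86.16568756103516)
top0 500 plane [-0.0133 -0.0099  0.0343] ((0.43934959173202515, 0.22771579027175903), (0.07223112136125565, 0.03202512860298157), 88.34037780761719)
t13 432 plane [-0.012  -0.003   0.0345] ((0.43696171045303345, 0.2199549525976181), (0.06576661765575409, 0.03187304362654686), 87.28705596923828)
tube [[0.4243, 0.2665], [0.4526, 0.2649], [0.4479, 0.1877], [0.4179, 0.1895]] [0.4357 0.2271 0.036 ]
tray end [0.43467064 0.18235211 0.004     ] bolt tip [0.43992922 0.32291277 0.02      ] nut [ 0.43490663 -0.01780944  0.02      ]
tray end0 [0.43628995 0.18425082 0.004     ]
```

View pics/cmp.png

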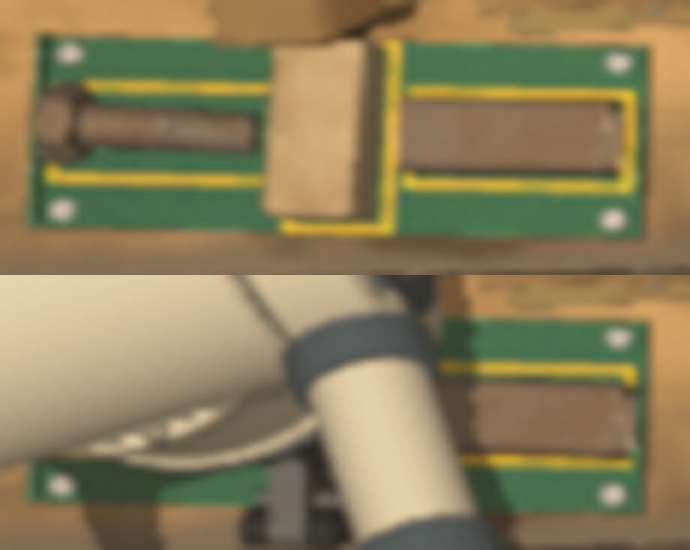

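The tube lies flat about 5 mm from its start and the bolt within about 5 mm. The nut hasn't moved and the block is centred in the nest. The arm is clear, so I'm handing in.

```bash
python3 -c "
from station import arm
print(arm.hand_in())"
```

```text
the job is handed in; nothing more can be done
None
```

I've handed the job in: the block lies flat in the jig nest, about 2 mm off centre. The tube and bolt are back in their bays about 5 mm from where they started, the nut hasn't moved, and it took about 32 s of the 128 s; the judge's result was not shown.

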